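# Roll a hook rail over and hold it against the bench stops

## Task

The round yellow hook rail lies on the assembly board with its row of through-holes turned to the side: without lifting it off the board, roll it over until the holes stand straight up and down, then slide it, holes still upright, gently against both wooden stops. Finish while holding it there, square to both stops, with a steady push of about 12 newtons in all, so that I can drive the hooks in: do not let go, and leave the other things on the table where they are.

Things in the scene. Friction and masses are not known exactly. Their poses are not given: they have to be found in the camera images.
- rail: Loose yellow round rail, 40 mm thick, 360 mm long, 0.24-0.39 kg. Origin: mid-length on its axis, 20 mm above the board. Its z runs along its length; its x along its four brass-lined through-holes (at z = -145, -75, 75, 145 mm; either end may be up). At first the holes are 34-90 degrees off upright, the rail within 4 degrees of parallel to the stops. It rolls 20 mm per radian and stays where left
- board: Fixed grey assembly board, 320 mm (x) by 400 mm (y), 18 mm thick. Origin: centre of its underside, on the table. x points away from the robot to the stops, y to the left along them, z up. The brown paper strip under the rail is flat and fixed
- stop_left: Left of two rigid beech blocks fixed on the board, 40 mm (x) by 70 mm (y) by 32 mm high, axes as the board's. Origin: centre of its underside, at x = 105, y = 120 mm of the board, on its top. Its working face looks to -x, 20 mm from its origin: the rail touches with its axis at board x = 65 mm. The 170 mm gap between the stops is free for a finger
- stop_right: The right stop block, the same, at x = 105 mm, y = -120 mm of the board
- hook_tray: Bystander left of the board: black tray of brass screw hooks, 90 x 130 x 28 mm, loose; origin: centre of its underside
- screwdriver: Bystander behind the board: green cordless screwdriver lying on its side, 52 mm high; origin: under the middle of its motor housing
- can_red: Bystander left of the board: red spray can standing, 65 mm wide, 182 mm high; origin: centre of its foot
- can_green: Bystander right of the board: green spray can standing, 65 mm wide, 182 mm high; origin: centre of its foot
- ink_tub: Bystander right of the board: white ink tub with blue lid, 101 mm wide, 97 mm high; origin: centre of its foot
- squeegee: Bystander far left: wooden squeegee with rubber blade lying flat, 280 mm long, 25 mm high; origin: centre of its underside
- tape_roll: Bystander behind the board: roll of masking tape lying flat, 104 mm wide, 25 mm high; origin: centre of its underside

How it is judged:
By the outcome, as a careful person would: the job done as asked, in the order asked, and still so for the second after the job is handed in, while the arm keeps its last pose, push and grip.
It also fails if it takes over 51 s, if anything falls off the work surface, if the arm or the gripper's body presses on something with over 40 N, if the wrist force passes 120 N, or if a joint passes its speed limit or range.

## Robot

A 6-joint arm with a two-finger parallel gripper is mounted at the origin on the work surface. World frame = base frame: x ahead of the robot, y to its left, z up, the work surface at z = 0. Lengths are in m, angles in rad, forces in N, time in s.
With the tool pointing down it reaches from about 0.325 to 1 m from the base axis. Payload 5.1 kg.
Tool frame: the origin (TCP) lies between the finger pads; the fingertips stand 25 mm ahead of it and the grasp point (between the pads) lies 6 mm ahead of it (tcp_to_tips is the distance from the TCP to the fingertips, in m); z points along the fingers, y is the direction in which the jaws open and shut (so a half turn about z gives the same grasp; the last joint's range is limited). The gripper opens to 85 mm and grips with 20 to 120 N. Pads are 22 mm wide; open, the fingers measure 114 mm over their backs; the gripper's body (76 mm by 85 mm) begins 54 mm behind the grasp point. The pads swing forward as they close: fully open they stand 13 mm farther back than shut.
Start: joints at [1.25, 0.124, 1.65, -0, 1.367, -0.083], TCP at [0.153, 0.632, 0.256] pointing down, gripper open.
Joint ranges: [-2.61, 2.61], [-1.02, 2.33], [0.03, 2.71], [-1.35, 4.49], [0.32, 2.68], [-2.91, 2.91]. Speed limits (rad/s): [2.57, 2.57, 3.14, 3.14, 3.14, 3.14].

## Interface

Orientations are given as a unit quaternion [w, x, y, z].
In Python, from cell import get_state, grab_frame, job_done, find_in, regions_of, landmark_of, tcp_to_tips gives the robot as it stands.
- The arm moves only by the tool arm_command, never from a script. Its argument "plan" is text: rows parted by semicolons, each of 5 numbers parted by spaces: the shift along the tool's x, y, z in cm, then the turn about the tool's z in rad, then the closure, from -1 (fully open) to 1 (shut). In form: tx ty tz twist fingers; .... A call has exactly 10 rows; each row shifts and turns the pose as measured when the row begins, along the tool's axes as they then stand; what a row does not reach is not made up. A row lasts 1/12 s, in which the tool goes at most 41.7 mm and 7.16 degrees, less where a joint would pass 70% of its speed; a pose out of reach is approached as far as the arm can. A call with a gripper value outside its range is refused whole. The fingers move at their own pace and stop on an object; the grip force is fixed at half the most. Time passes only in rows, so rows that do not move let the fingers close, or fill a call up. It gives the time, the measured TCP pose, the force and the opening at its end, in the units of the state.
- get_state(): the state, without advancing time (a new reading comes with each control period).
- grab_frame(name): name is "scene" or "top" or "wrist"; returns a dict with "frame" (420x560x3 uint8, red, green, blue), "z_map" (420x560 float32, m along the optical axis (not along the pixel's ray), 0 where there is no reading), "camera_matrix" (3x3 intrinsics, pixels), "extrinsics" (4x4, takes a point from camera to world coordinates). Camera axes: x right, y up, looking along -z (the intrinsics and any distortion apply to the point x, -y, -z); pixel columns grow to the right and rows downward; lengths in m; the calibration is good to about 2 mm. The wrist camera is an equidistant fisheye: a pixel r from the principal point sees the ray r / f radians off the axis. A picture is of the moment at which its call begins.
- job_done(): hands the job in, once; it reports no verdict.
Trained networks look in the newest picture that a camera, given by its name, has taken for a name from the list of things; names that differ only in an ending like _2 or _b are one class to them, and where a whole thing is asked for, a point or a joint stands for the part that bears it (a point fixed in the world has none). Each returns a list of dicts, best first, with "conf" (0 to 1); they miss things now and then, are a little off and sometimes report something else, mostly with a low value. They report only what shows in the picture. A call takes as long as a camera call.
- find_in(thing, camera): "centre" ([x, y, z] in m, in the coordinates of the camera as it stood for that picture, good to about 4 mm: the middle of the surface that is visible of it).
- regions_of(thing, camera): "mask" (420x560 bool, what is visible of it).
- landmark_of(thing, camera): "centre" ([x, y, z] in m, in the coordinates of the camera as it stood for that picture, good to about 4 mm: a listed point, or the origin of a listed thing).
The state is a dict: "clock": time; "qpos": joint angles; "joint_vel": joint speeds; "tau": joint torques, N m; "eef_pos": TCP position; "eef_rot": TCP orientation; "force": force on the tool from outside, world axes, zero at the start; "moment": the same for the moment, N m; "finger_gap": finger opening in m.
Only numpy, scipy, OpenCV 4.12 (cv2) and the standard library are available. Lean on these libraries where they do the work, as an engineer would, in place of code of your own. Each camera call takes 0.05 s, during which the arm holds its last target. There are 200 camera calls.

## Working session

There is one attempt and no reset: what is moved stays moved. The work goes in short steps, Python scripts to look and compute and a tool call to move; the robot and the scene stay as the last step left them, time stands still between calls to the robot, and variables do not carry over. Pictures are saved under pics/ and viewed, about 8 in all and at most 12, crops included, and the job is handed in when it is done.

Besides the shell and the picture viewer there is one more tool, called after ">>>" as name(argument=value, ...), one argument or row to a line, values as JSON. arm_command: Moves the arm, as the interface text tells. Its arguments: {"type":"object","properties":{"plan":{"type":"string"}},"required":["plan"]}

```bash
mkdir -p pics; ls; cat > h.py <<'E'
import numpy as np, cv2
from cell import *
from scipy.spatial.transform import Rotation as R
def w(cam,p): 
    E=cam['extrinsics']; return E[:3,:3]@np.asarray(p)+E[:3,3]
def cloud(cam):
    K=cam['camera_matrix'];z=cam['z_map'];v,u=np.mgrid[:420,:560]
    P=np.stack([(u-K[0,2])/K[0,0]*z,-(v-K[1,2])/K[1,1]*z,-z],-1)
    E=cam['extrinsics']; return P@E[:3,:3].T+E[:3,3]
E
python3 - <<'E'
from h import *
print(get_state())
for n in ['top','scene']:
    c=grab_frame(n); cv2.imwrite(f'pics/{n}0.png',cv2.cvtColor(c['frame'],cv2.COLOR_RGB2BGR))
    print(n,c['camera_matrix'].round(1).tolist(),c['extrinsics'].round(3).tolist())
    for t in ['rail','board','stop_left','stop_right','can_green','ink_tub','can_red','hook_tray','screwdriver']:
        for f in (find_in,landmark_of):
            print(t,f.__name__,[(w(c,d['centre']).round(4).tolist(),round(d['conf'],2)) for d in f(t,n)[:2]])
E
```

```text
pics
{'clock': 0.0, 'qpos': array([ 1.25042748e+00,  1.24517006e-01,  1.65165886e+00, -2.17907026e-05,
        1.36749951e+00, -8.26189336e-02]), 'joint_vel': array([ 0.00070039, -0.00211099,  0.00026886,  0.00143217,  0.00221633,
        0.00104419]), 'tau': array([ 4.70060841e-04, -4.23618543e+01, -3.65450907e+01, -3.30640466e-05,
        6.83849095e-03, -3.44707883e-05]), 'eef_pos': array([0.15295648, 0.63117844, 0.25505421]), 'eef_rot': array([-1.97957729e-04,  1.18592919e-01,  9.92942413e-01, -1.02242628e-03]), 'force': array([-0.26461365, -0.95913416,  0.60388008]), 'moment': array([ 0.03274422, -0.02874083,  0.00174545]), 'finger_gap': 0.08539291407310344}
top [[453.9, 0.0, 280.0], [0.0, 453.9, 216.0], [0.0, 0.0, 1.0]] [[-0.027, 0.994, -0.108, 0.471], [-1.0, -0.026, 0.007, 0.116], [0.004, 0.108, 0.994, 1.366], [0.0, 0.0, 0.0, 1.0]]
rail call [([0.5352, 0.0414, 0.052], 0.78), ([0.627, 0.2915, 0.179], 0.41)]
rail call []
board call [([0.5666, 0.0472, 0.0161], 0.55)]
board call []
stop_left call [([0.6647, 0.1513, 0.0509], 0.62)]
stop_left call [([0.6641, 0.1502, 0.0227], 0.65)]

[... 1409 characters left out ...]
052], 0.56)]
stop_right call [([0.6239, -0.0882, 0.0238], 0.83)]
can_green call [([0.5792, -0.2344, 0.1368], 0.97)]
can_green call [([0.559, -0.234, 0.0026], 0.61)]
ink_tub call [([0.4234, -0.2197, 0.0948], 0.88), ([0.4823, 0.5644, 0.0267], 0.68)]
ink_tub call [([0.4131, -0.2201, -0.0029], 0.97)]
can_red call [([0.6467, 0.2811, 0.1291], 0.67)]
can_red call [([0.6283, 0.3036, 0.0028], 0.64)]
hook_tray call [([0.4803, 0.3302, 0.0086], 0.87), ([0.6314, -0.0893, 0.0515], 0.33)]
hook_tray call [([0.4892, 0.3334, 0.0004], 0.75), ([0.7411, -0.0965, -0.0026], 0.34)]
screwdriver call [([0.4829, 0.3316, 0.006], 0.72), ([0.7938, 0.0492, 0.0423], 0.58)]
screwdriver call [([0.7571, 0.091, -0.001], 0.98)]
```

```bash
python3 - <<'E'
from h import *
for n in ['top','scene']:
    c=grab_frame(n);P=cloud(c)
    ms=regions_of('rail',n); m=ms[0]['mask']; p=P[m&(c['z_map']>0)]; p=p[(p[:,2]>.03)&(p[:,2]<.075)]
    mu=p.mean(0);d=np.linalg.svd((p-mu)[:,:2],full_matrices=False)[2][0]; d*=np.sign(d[1])
    s=(p-mu)[:,:2]@d; print(n,ms[0]['conf'],mu.round(4),d.round(4),s.min(),s.max(), np.percentile(p[:,2],[5,50,95,99]))
    v,u=np.where(m); x0,x1,y0,y1=u.min()-15,u.max()+15,v.min()-15,v.max()+15
    im=cv2.cvtColor(c['frame'],cv2.COLOR_RGB2BGR)
    cr=im[max(y0,0):y1,max(x0,0):x1]; k=min(780/cr.shape[1],280/cr.shape[0])
    cr=cv2.resize(cr,None,fx=k,fy=k,interpolation=cv2.INTER_CUBIC); cv2.imwrite(f'pics/{n}c.png',cr); print(x0,y0,k)
    for t in ['stop_left','stop_right']:
        m=regions_of(t,n)[0]['mask']; q=P[m&(c['z_map']>0)]; q=q[(q[:,2]>.044)&(q[:,2]<.06)]
        r=cv2.minAreaRect((q[:,:2]*1000).astype(np.float32)); print(t,r)
a=[cv2.imread(f'pics/{n}c.png') for n in ['top','scene']]
W=max(i.shape[1] for i in a); cv2.imwrite('pics/two.png',np.vstack([cv2.copyMakeBorder(i,0,4,0,W-i.shape[1],0) for i in a]))
E
```

```text
top 0.65 [0.5341 0.0441 0.0535] [0.1565 0.9877] -0.1792283128642064 0.18012840413586997 [0.04246083 0.0545928  0.06053733 0.06248962]
225 214 4.827586206896552
stop_left ((662.7053833007812, 149.50784301757812), (68.86982727050781, 40.298431396484375), 80.33853149414062)
stop_right ((623.7371826171875, -85.91059112548828), (69.04060363769531, 41.02764892578125), 81.1254653930664)
scene 0.65 [0.5413 0.039  0.0523] [0.1548 0.9879] -0.1748332608297148 0.18432752817246886 [0.03766178 0.05436661 0.0605573  0.06197349]
178 172 3.3333333333333335
stop_left ((662.1192626953125, 149.20948791503906), (70.47356414794922, 41.724586486816406), 81.40576934814453)
stop_right ((622.4802856445312, -87.77287292480469), (68.2801284790039, 42.89727783203125), 80.59578704833984)
```

View pics/top0.png

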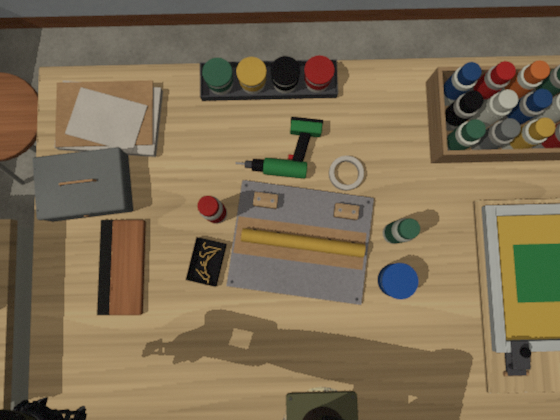

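View pics/two.png

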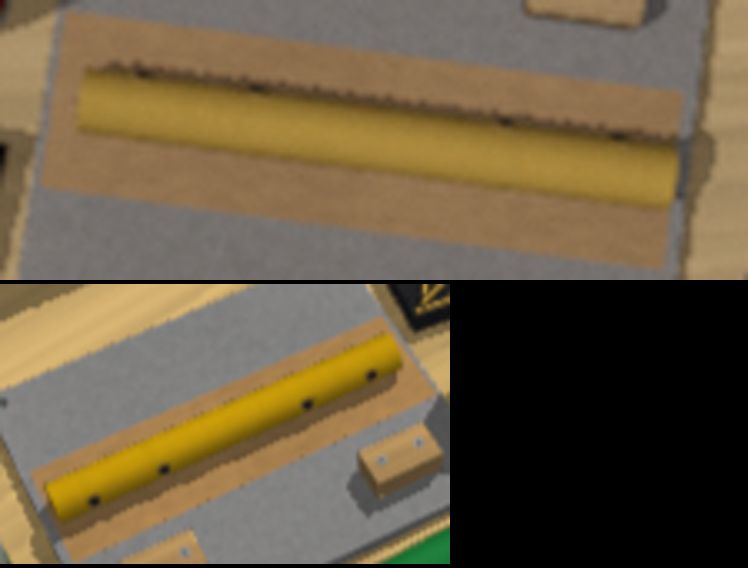

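Top view: the rail lies on the paper strip, with its holes on the stop side (far edge). The scene crop shows four dark holes facing the stops. Next I measure the hole angle and the axis by putting the hole pixels onto the cylinder, and start the twist.

```bash
cat >> h.py <<'E'
bx=np.array([.9864,-.1642]); by=np.array([.1642,.9864]); org=np.array([.5393,.0484])   # board axes/origin (from stops)
def tob(p): 
    q=np.array(p,float); d=q[...,:2]-org; return np.stack([d@bx,d@by,q[...,2]],-1)
def holes(n,show=False):
    c=grab_frame(n);P=tob(cloud(c)); K=c['camera_matrix'];E=c['extrinsics']
    sel=(c['z_map']>0)&(P[...,2]>.034)&(P[...,2]<.064)&(abs(P[...,1])<.2)&(P[...,0]>-.08)&(P[...,0]<.09)
    hsv=cv2.cvtColor(c['frame'],cv2.COLOR_RGB2HSV); yel=sel&(hsv[...,0]>18)&(hsv[...,0]<32)&(hsv[...,1]>165)
    p=P[yel]
    from scipy.optimize import least_squares
    # axis: x=a+b*y, z=h, radius .02
    f=lambda t: np.hypot((p[:,0]-t[0]-t[1]*p[:,1]),p[:,2]-t[2])-.02
    t=least_squares(f,[np.median(p[:,0]),0,.038],loss='soft_l1',f_scale=.001).x
    m=cv2.morphologyEx(yel.astype(np.uint8),cv2.MORPH_CLOSE,np.ones((7,7)))
    dark=hsv[...,2]<0.55*np.median(hsv[...,2][yel])
    nc,lab,st,ce=cv2.connectedComponentsWithStats((dark&(m>0)).astype(np.uint8))
    out=[]
    o=tob(E[:3,3])
    for i in range(1,nc):
        if st[i,4]<2: continue
        u,v=ce[i]; d=E[:3,:3]@np.array([(u-K[0,2])/K[0,0],-(v-K[1,2])/K[1,1],-1]); d=np.array([d[:2]@bx,d[:2]@by,d[2]])
        # intersect with cylinder
        A=np.array([o[0]-t[0]-t[1]*o[1],o[2]-t[2]]);B=np.array([d[0]-t[1]*d[1],d[2]])
        a,b,cc=B@B,2*A@B,A@A-.02**2; D=b*b-4*a*cc
        s=(-b-np.sqrt(max(D,0)))/(2*a); h=A+s*B
        out.append((ce[i].round(1).tolist(),int(st[i,4]),round(o[1]+s*d[1],4),round(np.degrees(np.arctan2(h[0],h[1])),1)))
    print(n,'axis bx0 %.4f slope %.4f z %.4f n %d y %.3f..%.3f'%(*t,len(p),p[:,1].min(),p[:,1].max()),'rms',np.std(f(t)).round(4))
    for q in out: print('  ',q)
    return c
E
python3 - <<'E'
from h import *
holes('scene');holes('top')
c=grab_frame('wrist');print(c['camera_matrix'],c['extrinsics'].round(3).tolist(),tcp_to_tips)
E
```

```text
scene axis bx0 -0.0054 slope -0.0075 z 0.0382 n 1329 y -0.186..0.175 rms 0.0022
   ([289.1, 199.1], 8, np.float64(0.1403), np.float64(76.7))
   ([269.7, 207.6], 7, np.float64(0.0697), np.float64(72.8))
   ([226.8, 227.6], 12, np.float64(-0.0806), np.float64(80.1))
   ([205.8, 236.6], 10, np.float64(-0.1506), np.float64(74.3))
top axis bx0 -0.0040 slope -0.0057 z 0.0381 n 748 y -0.183..0.171 rms 0.0019
[[325.1922621    0.         276.72749238]
 [  0.         325.1922621  212.8474573 ]
 [  0.           0.           1.        ]] [[0.236, -0.931, -0.277, 0.081], [0.972, 0.226, 0.068, 0.65], [-0.0, -0.285, 0.959, 0.374], [0.0, 0.0, 0.0, 1.0]] 0.025
```

>>> arm_command(
  plan="0 0 0 0.12 1;0 0 0 0.12 1;0 0 0 0.12 1;0 0 0 0.12 1;0 0 0 0.12 1;0 0 0 0.12 1;0 0 0 0.12 1;0 0 0 0.12 1;0 0 0 0.12 1;0 0 0 0.12 1",
)

```text
clock: 3.28
eef_pos: [0.1531, 0.6317, 0.2563]
eef_rot: [-0.0, 0.676, 0.736, -0.0]
force: [0.6, -0.0, 0.5]
finger_gap: 0.0002
```

Holes measure about 76° toward the stops, the axis height is 38 mm and the hole spacing matches. I will roll back 76° with shut fingertips on top of the rail, then grip and slide.

>>> arm_command(
  plan="0 0 0 0.12 1;0 0 0 0.12 1;-2.9 2.65 0 0 1;-2.9 2.65 0 0 1;-2.9 2.65 0 0 1;-2.9 2.65 0 0 1;-2.9 2.65 0 0 1;-2.9 2.65 0 0 1;-2.9 2.65 0 0 1;-2.9 2.65 0 0 1",
)

```text
clock: 4.12
eef_pos: [0.3254, 0.3629, 0.255]
eef_rot: [-0.001, 0.76, 0.65, 0.001]
force: [0.8, -0.5, -0.5]
finger_gap: 0.0001
```

>>> arm_command(
  plan="-2.9 2.65 0 0 1;-2.9 2.65 0 0 1;-2.9 2.65 0 0 1;-2.9 2.65 0 0 1;-2.9 2.65 0 0 1;-2.9 2.65 0 0 1;-2.9 2.65 0 0 1;-2.9 2.65 0 0 1;0 0 0 0 1;0 0 0 0 1",
)

```text
clock: 4.95
eef_pos: [0.5074, 0.0794, 0.2582]
eef_rot: [0.002, 0.763, 0.646, 0.005]
force: [-0.2, 1.2, 0.6]
finger_gap: -0.0001
```

>>> arm_command(
  plan="-2.0 2.5 2 0 1;-1.1 1.4 3 0 1;0 0 3.5 0 1;0 0 3.5 0 1;0 0 2 0 1;0 0 1 0 1;0 0 0.7 0 1;0 0 0 0 1;0 0 0 0 1;0 0 0 0 1",
)

```text
clock: 5.78
eef_pos: [0.5472, 0.0474, 0.1028]
eef_rot: [0.006, 0.761, 0.649, 0.011]
force: [0.9, -0.1, 0.4]
finger_gap: 0.0
```

```bash
python3 - <<'E'
from h import *
s=get_state();print(s['eef_pos'],tob(s['eef_pos']),s['force'])
holes('scene');holes('top')
c=grab_frame('wrist');cv2.imwrite('pics/w1.png',cv2.cvtColor(c['frame'],cv2.COLOR_RGB2BGR))
E
```

```text
[0.54723852 0.04738875 0.10278328] [0.00799661 0.000306   0.10278328] [ 0.94245276 -0.10101538  0.36330263]
scene axis bx0 -0.0055 slope -0.0062 z 0.0385 n 1249 y -0.186..0.174 rms 0.0022
   ([289.1, 199.1], 8, np.float64(0.1402), np.float64(76.8))
   ([259.0, 204.5], 2, np.float64(0.0412), np.float64(3.3))
   ([270.0, 207.5], 6, np.float64(0.0707), np.float64(73.9))
   ([248.5, 210.0], 2, np.float64(0.003), np.float64(10.7))
   ([226.9, 226.7], 7, np.float64(-0.0798), np.float64(71.4))
   ([205.8, 236.4], 8, np.float64(-0.1505), np.float64(73.0))
top axis bx0 -0.0038 slope -0.0057 z 0.0382 n 356 y -0.183..0.171 rms 0.0021
```

View pics/w1.png

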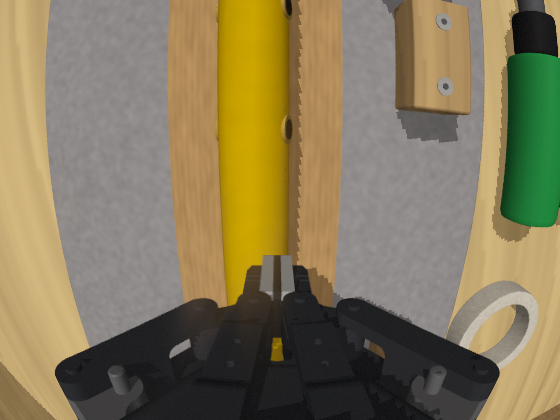

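The wrist view shows the rail upright with a hole at its right edge at (287,127), and narrow fingertips at columns 262–293. The tips sit a little beyond the rail top, so I shift back and touch down gently.

>>> arm_command(
  plan="-0.5 -0.6 0.8 0 1;0 0 0.5 0 1;0 0 0.2 0 1;0 0 0 0 1;0 0 0 0 1;0 0 0.1 0 1;0 0 0.1 0 1;0 0 0 0 1;0 0 0 0 1;0 0 0 0 1",
)

```text
clock: 6.77
eef_pos: [0.5423, 0.0424, 0.0869]
eef_rot: [0.008, 0.761, 0.649, 0.013]
force: [0.6, 0.0, -1.1]
finger_gap: -0.0001
```

>>> arm_command(
  plan="0 0 0.1 0 1;0 0 0.1 0 1;0 0 0.1 0 1;0 0 0.1 0 1;0 0 0.1 0 1;0 0 0.1 0 1;0 0 0.1 0 1;0 0 0.1 0 1;0 0 0.1 0 1;0 0 0.1 0 1",
)

```text
clock: 7.6
eef_pos: [0.5485, 0.0416, 0.0825]
eef_rot: [0.013, 0.761, 0.649, 0.018]
force: [-0.4, -1.6, 5.1]
finger_gap: 0.0001
```

```bash
cat >> h.py <<'E'
def st():
    s=get_state();r=R.from_quat(np.roll(s['eef_rot'],-1)).as_matrix()
    tip=s['eef_pos']+.025*r[:,2]
    print('tcp',tob(s['eef_pos']).round(4),'tip',tob(tip).round(4),'z',r[:,2].round(3),'y',r[:,1].round(3),'yaw vs bx deg',np.degrees(np.arctan2(r[:2,1]@by,r[:2,1]@bx)).round(2),'F',s['force'].round(1),'Fb',(s['force'][:2]@bx).round(1),(s['force'][:2]@by).round(1),'t',s['clock'])
E
python3 - <<'E'
from h import *
st();holes('scene')
E
```

```text
tcp [ 0.0102 -0.0052  0.0825] tip [ 0.0112 -0.0049  0.0575] z [ 0.044  0.003 -0.999] y [ 0.986 -0.158  0.043] yaw vs bx deg 0.34 F [-0.4 -1.6  5.1] Fb -0.1 -1.6 t 7.6
scene axis bx0 -0.0022 slope -0.0065 z 0.0385 n 1220 y -0.185..0.174 rms 0.0021
   ([255.9, 209.0], 8, np.float64(0.0253), np.float64(22.0))
   ([270.5, 209.0], 2, np.float64(0.0703), np.float64(83.4))
   ([248.0, 215.0], 3, np.float64(-0.0054), np.float64(42.2))
   ([227.5, 228.2], 4, np.float64(-0.0798), np.float64(80.8))
   ([207.5, 237.0], 2, np.float64(-0.1465), np.float64(77.3))
```

>>> arm_command(
  plan="0 -0.4 0.05 0 1;0 -0.4 0.05 0 1;0 -0.4 0.05 0 1;0 -0.4 0.05 0 1;0 -0.4 0.05 0 1;0 -0.4 0.05 0 1;0 -0.4 0.05 0 1;0 -0.4 0.05 0 1;0 0 0 0 1;0 0 0 0 1",
)

```text
clock: 8.48
eef_pos: [0.52, 0.0461, 0.0828]
eef_rot: [0.018, 0.761, 0.649, 0.022]
force: [-0.5, -0.8, 2.7]
finger_gap: -0.0003
```

```bash
python3 - <<'E'
from h import *
st();holes('scene');holes('top')
E
```

```text
tcp [-0.0187 -0.0054  0.0828] tip [-0.0173 -0.0052  0.0578] z [ 0.057  0.001 -0.998] y [ 0.986 -0.158  0.056] yaw vs bx deg 0.35 F [-0.5 -0.8  2.7] Fb -0.4 -0.8 t 8.4833
scene axis bx0 -0.0168 slope -0.0068 z 0.0385 n 1259 y -0.186..0.174 rms 0.0022
   ([286.5, 193.5], 4, np.float64(0.1398), np.float64(42.9))
   ([267.2, 202.0], 4, np.float64(0.0699), np.float64(42.1))
   ([244.0, 208.0], 3, np.float64(-0.0063), np.float64(5.1))
   ([224.0, 221.3], 7, np.float64(-0.0808), np.float64(41.8))
   ([203.1, 230.9], 8, np.float64(-0.1509), np.float64(43.9))
top axis bx0 -0.0149 slope -0.0074 z 0.0380 n 394 y -0.183..0.171 rms 0.0021
   ([253.2, 234.6], 5, np.float64(0.1391), np.float64(51.2))
   ([277.0, 238.0], 5, np.float64(0.0693), np.float64(47.5))
   ([352.5, 248.0], 10, np.float64(-0.1509), np.float64(46.8))
```

Rolling works at the 2:1 ratio: holes are now about 44° off. I lift, re-place, and make a second stroke.

>>> arm_command(
  plan="0 0 -0.8 0 1;0 0.6 -0.2 0 1;0 0.4 0 0 1;0 0 0.4 0 1;0 0 0.3 0 1;0 0 0.1 0 1;0 0 0 0 1;0 0 0 0 1;0 0 0 0 1;0 0 0 0 1",
)

```text
clock: 9.42
eef_pos: [0.5298, 0.0446, 0.0832]
eef_rot: [0.016, 0.761, 0.648, 0.021]
force: [0.5, -0.1, 0.4]
finger_gap: -0.0003
```

```bash
python3 - <<'E'
from h import *
st();holes('scene')
E
```

```text
tcp [-0.0087 -0.0053  0.0832] tip [-0.0075 -0.005   0.0583] z [ 0.052  0.002 -0.999] y [ 0.986 -0.158  0.051] yaw vs bx deg 0.33 F [ 0.5 -0.1  0.4] Fb 0.6 -0.0 t 9.4167
scene axis bx0 -0.0168 slope -0.0064 z 0.0385 n 1204 y -0.186..0.175 rms 0.0022
   ([286.5, 193.5], 4, np.float64(0.1398), np.float64(42.9))
   ([267.0, 202.0], 5, np.float64(0.0692), np.float64(41.2))
   ([254.0, 204.0], 3, np.float64(0.0281), np.float64(9.2))
   ([245.0, 210.0], 3, np.float64(-0.0063), np.float64(26.3))
   ([224.0, 221.3], 7, np.float64(-0.0808), np.float64(42.0))
   ([203.1, 230.9], 8, np.float64(-0.1509), np.float64(44.2))
```

>>> arm_command(
  plan="0 0 0.1 0 1;0 -0.05 0.07 0 1;0 -0.4 0.05 0 1;0 -0.4 0.05 0 1;0 -0.4 0.05 0 1;0 -0.4 0.05 0 1;0 -0.4 0.05 0 1;0 -0.4 0.05 0 1;0 0 0 0 1;0 0 0 0 1",
)

```text
clock: 10.3
eef_pos: [0.5079, 0.0481, 0.0827]
eef_rot: [0.021, 0.76, 0.649, 0.024]
force: [0.0, -0.3, 1.7]
finger_gap: 0.0002
```

```bash
python3 - <<'E'
from h import *
st();holes('scene');holes('top')
E
```

```text
tcp [-0.031  -0.0055  0.0827] tip [-0.0294 -0.0052  0.0578] z [ 0.064 -0.    -0.998] y [ 0.985 -0.158  0.063] yaw vs bx deg 0.36 F [ 0.  -0.3  1.7] Fb 0.1 -0.3 t 10.3
scene axis bx0 -0.0277 slope -0.0069 z 0.0384 n 1210 y -0.186..0.174 rms 0.0022
   ([283.5, 188.0], 2, np.float64(0.14), np.float64(11.1))
   ([264.0, 196.5], 2, np.float64(0.0691), np.float64(10.0))
   ([242.5, 205.0], 4, np.float64(-0.0056), np.float64(0.7))
   ([221.0, 215.5], 6, np.float64(-0.0812), np.float64(9.9))
   ([200.1, 224.9], 8, np.float64(-0.1513), np.float64(11.1))
top axis bx0 -0.0260 slope -0.0053 z 0.0378 n 423 y -0.184..0.169 rms 0.0022
   ([251.8, 242.2], 6, np.float64(0.1394), np.float64(10.8))
   ([276.0, 245.5], 6, np.float64(0.0691), np.float64(10.0))
   ([352.0, 255.5], 8, np.float64(-0.1512), np.float64(11.5))
```

>>> arm_command(
  plan="0 -0.1 0.05 0 1;0 -0.4 0.05 0 1;0 -0.35 0.05 0 1;0 0 0 0 1;0 0 0 0 1;0 0 -0.5 0 1;0 0 -1 0 1;0 0 -2 0 1;0 0 0 0 -1;0 0 0 0 -1",
)

```text
clock: 11.23
eef_pos: [0.4955, 0.0496, 0.1162]
eef_rot: [0.019, 0.761, 0.649, 0.023]
force: [0.3, -0.6, -0.6]
finger_gap: 0.0237
```

```bash
python3 - <<'E'
from h import *
st();holes('scene');holes('top');print(get_state()['qpos'].round(3))
c=grab_frame('wrist');cv2.imwrite('pics/w2.png',cv2.cvtColor(c['frame'],cv2.COLOR_RGB2BGR))
E
```

```text
tcp [-0.0434 -0.006   0.1162] tip [-0.0419 -0.0058  0.0913] z [ 0.06   0.    -0.998] y [ 0.986 -0.158  0.059] yaw vs bx deg 0.34 F [ 0.3 -0.6 -0.6] Fb 0.4 -0.5 t 11.2333
scene axis bx0 -0.0318 slope -0.0083 z 0.0384 n 1211 y -0.186..0.174 rms 0.0022
   ([282.5, 186.0], 2, np.float64(0.1408), np.float64(-0.7))
   ([262.7, 194.7], 3, np.float64(0.0685), np.float64(-1.7))
   ([220.2, 213.6], 5, np.float64(-0.0806), np.float64(-0.1))
   ([199.5, 223.0], 6, np.float64(-0.1505), np.float64(2.3))
top axis bx0 -0.0302 slope -0.0064 z 0.0382 n 397 y -0.183..0.172 rms 0.0019
   ([275.6, 248.2], 5, np.float64(0.0692), np.float64(-0.4))
   ([351.7, 258.1], 9, np.float64(-0.151), np.float64(1.2))
[-9.000e-03 -1.160e-01  2.140e+00  1.000e-03  1.058e+00  1.500e-01]
```

View pics/w2.png

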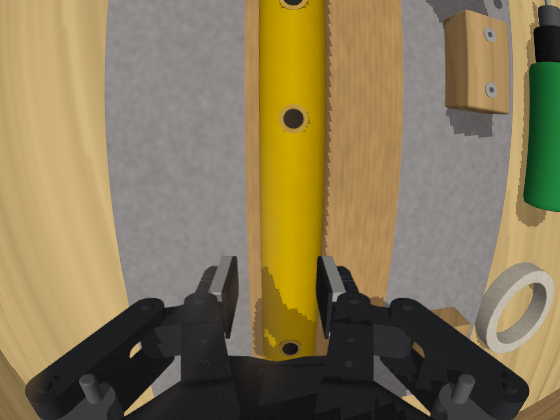

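```bash
cat >> h.py <<'E'
def wang(c,rows,x0,x1):
    """hole angle from the wrist picture: dark blob vs rail edges near the given rows"""
    K=c['camera_matrix'];E=c['extrinsics'];hsv=cv2.cvtColor(c['frame'],cv2.COLOR_RGB2HSV)
    def ray(u,v):
        p=np.array([u-K[0,2],-(v-K[1,2])]);r=np.hypot(*p);th=r/K[0,0]
        d=E[:3,:3]@np.array([*(p/r*np.sin(th)),-np.cos(th)]);return np.array([d[:2]@bx,d[:2]@by,d[2]])
    o=tob(E[:3,3]);print('cam',o.round(4))
    for v0 in rows:
        a=hsv[v0-14:v0+15,x0:x1];yel=(a[...,0]>17)&(a[...,0]<32)&(a[...,1]>190)
        ed=[]
        for k in (0,1,2,-3,-2,-1):
            xs=np.where(yel[k])[0];L,Rr=ray(x0+xs[0]-.5,v0+(k-14 if k>=0 else 15+k)),ray(x0+xs[-1]+.5,v0+(k-14 if k>=0 else 15+k))
            al=[np.arctan2(q[0],-q[2]) for q in (L,Rr)];ed.append(al)
        al=np.mean(ed,0);m=al.mean();hw=(al[1]-al[0])/2;d=.02/np.sin(hw)
        ys,xs=np.where(a[...,2]<70);u,v=x0+xs.mean(),v0-14+ys.mean();q=ray(u,v);ah=np.arctan2(q[0],-q[2])
        # ray off by (ah-m): point on cylinder
        e=ah-m; g=np.arcsin(np.clip(d*np.sin(e)/.02,-1,1))-e   # angle from the line axis->camera
        print('row',v0,'blob',round(u,1),round(v,1),len(xs),'view dir',np.degrees(m).round(2),'dist',d.round(4),'axis x',(o[0]+d*np.sin(m)).round(4),'z',(o[2]-d*np.cos(m)).round(4),'hole deg',np.degrees(g-m).round(2))
E
python3 - <<'E'
from h import *
c=grab_frame('wrist');wang(c,[118],250,335)
E
```

```text
cam [-0.0518  0.0663  0.2336]
row 118 blob 293.8 118.1 289 view dir 6.07 dist 0.2002 axis x -0.0306 z 0.0345 hole deg -4.07
```

>>> arm_command(
  plan="0.5 0.9 0 0 -1;0.1 0.1 0 0 -1;0 0 0 0 -1;0 0 0 0 -1;0 0 0 0 -1;0 0 0 0 -1;0 0 0 0 -1;0 0 0 0 -1;0 0 0 0 -1;0 0 0 0 -1",
)

```text
clock: 12.27
eef_pos: [0.506, 0.0544, 0.1132]
eef_rot: [0.017, 0.761, 0.649, 0.02]
force: [0.2, 0.1, 0.2]
finger_gap: 0.0852
```

```bash
python3 - <<'E'
from h import *
st();holes('scene');holes('top');print(get_state()['finger_gap'])
c=grab_frame('wrist');cv2.imwrite('pics/w3.png',cv2.cvtColor(c['frame'],cv2.COLOR_RGB2BGR))
try: wang(c,[110,118,126],232,315)
except Exception as e: print(e)
E
```

```text
tcp [-0.0339  0.0004  0.1132] tip [-0.0325  0.0007  0.0882] z [ 0.053  0.    -0.999] y [ 0.986 -0.158  0.052] yaw vs bx deg 0.34 F [0.2 0.1 0.2] Fb 0.2 0.1 t 12.2667
scene axis bx0 -0.0317 slope -0.0083 z 0.0384 n 1161 y -0.186..0.173 rms 0.0022
   ([282.5, 186.0], 2, np.float64(0.1408), np.float64(-0.8))
   ([262.7, 194.7], 3, np.float64(0.0685), np.float64(-1.8))
   ([248.5, 205.0], 4, np.float64(0.0119), np.float64(34.0))
   ([220.2, 213.8], 4, np.float64(-0.0807), np.float64(1.5))
   ([199.5, 223.0], 6, np.float64(-0.1505), np.float64(2.2))
top axis bx0 -0.0301 slope -0.0066 z 0.0382 n 395 y -0.184..0.170 rms 0.002
   ([351.7, 258.1], 9, np.float64(-0.151), np.float64(1.0))
0.08549264236521452
cam [-0.0417  0.0729  0.2309]
row 110 blob 277.0 122.8 46 view dir 3.21 dist 0.1975 axis x -0.0307 z 0.0337 hole deg -4.64
row 118 blob 277.2 127.2 198 view dir 3.21 dist 0.1972 axis x -0.0307 z 0.0341 hole deg -4.37
row 126 blob 277.2 129.9 295 view dir 3.22 dist 0.1967 axis x -0.0307 z 0.0345 hole deg -4.45
```

View pics/w3.png

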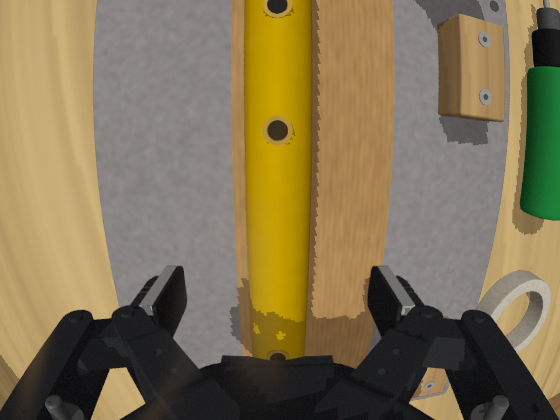

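```bash
python3 - <<'E'
from h import *
c=grab_frame('wrist');K=c['camera_matrix'];E=c['extrinsics'];z=c['z_map']
v,u=np.mgrid[:420,:560].astype(float);a=u-K[0,2];b=-(v-K[1,2]);r=np.hypot(a,b)+1e-9;th=r/K[0,0]
P=np.stack([a/r*np.tan(th)*z,b/r*np.tan(th)*z,-z],-1)@E[:3,:3].T+E[:3,3];B=tob(P)
def plane(s):
    p=B[s];A=np.c_[p[:,:2],np.ones(len(p))];k=np.linalg.lstsq(A,p[:,2],rcond=None)[0];print('plane',k.round(4),len(p))
g=np.zeros(z.shape,bool);g[20:230,120:220]=1;g[20:230,405:430]=1;plane(g&(z>0))
hsv=cv2.cvtColor(c['frame'],cv2.COLOR_RGB2HSV)
for row in (60,90,155,180,210): print(row,[(x,*hsv[row,x].tolist()) for x in list(range(240,250))+list(range(308,318))])
s=np.zeros(z.shape,bool);s[30:240,240:320]=1;p=B[s&(z>0)&(B[...,2]>.045)]
from scipy.optimize import least_squares
f=lambda t: np.hypot((p[:,0]-t[0]-t[1]*p[:,1]),p[:,2]-t[2])-.02
t=least_squares(f,[-.03,0,.038],loss='soft_l1',f_scale=.001);print('cyl',t.x.round(4),np.std(t.fun),len(p))
# hole: brass ring+dark
k=hsv[100:160,250:305];d=(k[...,2]<70).astype(np.uint8);ys,xs=np.where(d);print(xs.mean()+250,ys.mean()+100)
print('hole surf',B[int(ys.mean()+100)-16:int(ys.mean()+100)+17:4,int(xs.mean()+250)].round(4).tolist())
E
```

```text
plane [-0.0003 -0.0002  0.0177] 26147
60 [(240, 17, 131, 169), (241, 18, 130, 171), (242, 17, 128, 171), (243, 17, 130, 169), (244, 23, 242, 118), (245, 23, 255, 145), (246, 23, 255, 149), (247, 24, 255, 153), (248, 24, 255, 159), (249, 24, 255, 163), (308, 23, 247, 135), (309, 23, 255, 129), (310, 23, 255, 122), (311, 23, 245, 107), (312, 18, 158, 110), (313, 17, 136, 114), (314, 17, 136, 114), (315, 17, 139, 110), (316, 16, 140, 113), (317, 16, 137, 115)]
90 [(240, 17, 125, 171), (241, 17, 128, 171), (242, 17, 130, 169), (243, 17, 129, 168), (244, 21, 200, 131), (245, 24, 255, 148), (246, 24, 255, 150), (247, 23, 255, 155), (248, 24, 255, 160), (249, 24, 255, 163), (308, 23, 249, 136), (309, 23, 235, 130), (310, 23, 255, 123), (311, 23, 248, 107), (312, 19, 159, 109), (313, 16, 132, 114), (314, 17, 133, 111), (315, 16, 137, 110), (316, 16, 136, 111), (317, 16, 140, 111)]
155 [(240, 17, 130, 165), (241, 18, 128, 167), (242, 17, 129, 168), (243, 17, 131, 166), (244, 17, 138, 159), (245, 22, 209, 140), (246, 23, 248, 151), (247, 23, 255, 155), (248, 24, 255, 159), (249, 23, 249, 165),
[... 709 characters left out ...]
 17, 128, 167), (244, 17, 128, 163), (245, 18, 140, 151), (246, 21, 187, 143), (247, 23, 226, 152), (248, 23, 229, 159), (249, 23, 229, 164), (308, 23, 255, 123), (309, 23, 255, 110), (310, 19, 173, 106), (311, 16, 133, 117), (312, 17, 137, 115), (313, 16, 140, 113), (314, 16, 136, 116), (315, 16, 134, 118), (316, 17, 135, 144), (317, 17, 125, 174)]
cyl [-0.0306 -0.0058  0.0374] 0.0006284339460621637 13350
277.12881355932205 129.94237288135594
hole surf [[-0.0325, 0.0774, 0.0584], [-0.0324, 0.0753, 0.0565], [-0.0417, 0.0729, 0.2309], [-0.0325, 0.0711, 0.0579], [-0.0325, 0.069, 0.0593], [-0.0325, 0.0668, 0.0594], [-0.0325, 0.0647, 0.0588], [-0.0324, 0.0625, 0.0579], [-0.0324, 0.0603, 0.0574]]
```

Wrist depth fit gives -4.3° (edges clean and board plane level), so I make a small forward roll of about 4°.

>>> arm_command(
  plan="0 0 0 0 1;0 0 0 0 1;0 0 0 0 1;0 0 0 0 1;0 0 0 0 1;0 0 1.0 0 1;0 0 1.0 0 1;0 0 0.6 0 1;0 0 0.2 0 1;0 0 0 0 1",
)

```text
clock: 13.3
eef_pos: [0.5082, 0.0544, 0.0828]
eef_rot: [0.018, 0.761, 0.649, 0.021]
force: [0.5, 1.0, 8.3]
finger_gap: -0.0
```

```bash
python3 - <<'E'
from h import *
st();print(get_state()['finger_gap'])
E
```

```text
tcp [-0.0316  0.0008  0.0828] tip [-0.0303  0.001   0.0578] z [ 0.055  0.    -0.999] y [ 0.986 -0.158  0.054] yaw vs bx deg 0.34 F [0.5 1.  8.3] Fb 0.3 1.1 t 13.3
-3.961541579931033e-06
```

>>> arm_command(
  plan="0 0.15 0.05 0 1;0 0.13 0.05 0 1;0 0 0.02 0 1;0 0 -0.5 0 1;0 0 -1.5 0 1;0 0 -1.2 0 -1;0 0 0 0 -1;0 0 0 0 -1;0 0 0 0 -1;0 0 0 0 -1",
)

```text
clock: 14.13
eef_pos: [0.5083, 0.0539, 0.113]
eef_rot: [0.016, 0.761, 0.649, 0.019]
force: [0.8, 0.5, 0.4]
finger_gap: 0.0602
```

```bash
cat >> h.py <<'E'
def wcyl(x0=200,x1=360,r0=20,r1=240):
    from scipy.optimize import least_squares
    c=grab_frame('wrist');K=c['camera_matrix'];E=c['extrinsics'];z=c['z_map']
    v,u=np.mgrid[:420,:560].astype(float);a=u-K[0,2];b=-(v-K[1,2]);r=np.hypot(a,b)+1e-9;th=r/K[0,0]
    B=tob(np.stack([a/r*np.tan(th)*z,b/r*np.tan(th)*z,-z],-1)@E[:3,:3].T+E[:3,3])
    hsv=cv2.cvtColor(c['frame'],cv2.COLOR_RGB2HSV)
    s=np.zeros(z.shape,bool);s[r0:r1,x0:x1]=1;s&=(z>0)&(B[...,2]>.042)&(B[...,2]<.065)&(hsv[...,1]>190)&(hsv[...,0]>18)&(hsv[...,0]<30)
    p=B[s]; f=lambda t: np.hypot((p[:,0]-t[0]-t[1]*p[:,1]),p[:,2]-t[2])-.02
    t=least_squares(f,[np.median(p[:,0]),0,.038],loss='soft_l1',f_scale=.001).x
    m=cv2.morphologyEx(s.astype(np.uint8),cv2.MORPH_CLOSE,np.ones((25,25)))
    nc,lab,sts,ce=cv2.connectedComponentsWithStats(((hsv[...,2]<75)&(m>0)).astype(np.uint8)); o=tob(E[:3,3])
    print('wrist cyl',t.round(4),'cam x',o[0].round(4))
    for i in range(1,nc):
        if sts[i,4]<60: continue
        U,V=ce[i];p2=np.array([U-K[0,2],-(V-K[1,2])]);rr=np.hypot(*p2);h=rr/K[0,0]
        d=E[:3,:3]@np.array([*(p2/rr*np.sin(h)),-np.cos(h)]);d=np.array([d[:2]@bx,d[:2]@by,d[2]])
        A=np.array([o[0]-t[0]-t[1]*o[1],o[2]-t[2]]);Q=np.array([d[0]-t[1]*d[1],d[2]])
        aa,bb,cc=Q@Q,2*A@Q,A@A-.0004;k=(-bb-np.sqrt(max(bb*bb-4*aa*cc,0)))/(2*aa);g=A+k*Q
        print('  hole px',ce[i].round(1),sts[i,4],'y',(o[1]+k*d[1]).round(4),'deg',np.degrees(np.arctan2(*g)).round(1))
    return c
E
python3 - <<'E'
from h import *
st();wcyl();holes('scene')
E
```

```text
tcp [-0.0315  0.0003  0.113 ] tip [-0.0302  0.0005  0.088 ] z [ 0.051  0.    -0.999] y [ 0.986 -0.158  0.05 ] yaw vs bx deg 0.35 F [0.8 0.5 0.4] Fb 0.7 0.6 t 14.1333
wrist cyl [-0.0282 -0.0056  0.0374] cam x -0.0391
  hole px [282.  129.6] 295 y 0.0685 deg 2.9
scene axis bx0 -0.0293 slope -0.0065 z 0.0384 n 1180 y -0.186..0.173 rms 0.0022
   ([282.5, 187.0], 2, np.float64(0.1389), np.float64(1.5))
   ([263.7, 195.7], 3, np.float64(0.0696), np.float64(5.0))
   ([247.5, 205.0], 2, np.float64(0.0087), np.float64(24.2))
   ([220.7, 214.9], 9, np.float64(-0.0812), np.float64(7.3))
   ([199.9, 223.9], 8, np.float64(-0.1507), np.float64(5.6))
```

>>> arm_command(
  plan="0 -0.2 0 0 -1;0 0 0 0 -1;0 0 0 0 -1;0 0 1.0 0 -1;0 0 1.5 0 -1;0 0 1.5 0 -1;0 0 1.2 0 -1;0 0 0.6 0 -1;0 0 0 0 -1;0 0 0 0 -1",
)

```text
clock: 15.07
eef_pos: [0.5078, 0.0542, 0.0481]
eef_rot: [0.015, 0.761, 0.649, 0.018]
force: [-1.0, -0.3, 0.3]
finger_gap: 0.0853
```

```bash
python3 - <<'E'
from h import *
st();c=wcyl(r1=160);holes('scene');print(get_state()['finger_gap']);cv2.imwrite('pics/w4.png',cv2.cvtColor(c['frame'],cv2.COLOR_RGB2BGR))
E
```

```text
tcp [-0.032   0.0006  0.0481] tip [-0.0309  0.0008  0.0232] z [ 0.048  0.    -0.999] y [ 0.986 -0.158  0.047] yaw vs bx deg 0.35 F [-1.  -0.3  0.3] Fb -0.9 -0.5 t 15.0667
wrist cyl [-0.028  -0.0075  0.0374] cam x -0.0393
scene axis bx0 -0.0294 slope -0.0059 z 0.0385 n 1101 y -0.186..0.175 rms 0.0023
   ([282.5, 187.0], 2, np.float64(0.1389), np.float64(1.8))
   ([263.7, 195.7], 3, np.float64(0.0695), np.float64(5.4))
   ([244.1, 204.7], 7, np.float64(-0.0005), np.float64(9.5))
   ([221.0, 214.5], 6, np.float64(-0.0798), np.float64(5.8))
   ([199.9, 223.9], 8, np.float64(-0.1507), np.float64(6.4))
0.08505889752318
```

View pics/w4.png

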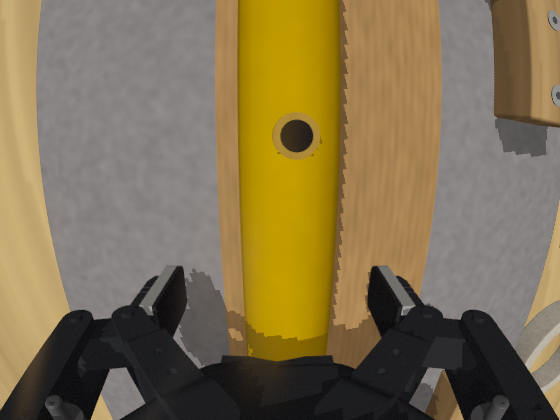

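>>> arm_command(
  plan="0 0.17 0 0 -1;0 0 0 0 -1;0 0 0 0 0;0 0 0 0 0;0 0 0 0 0;0 0 0 0 0;0 0 0 0 0;0 0 0 0 0;0 0 0 0 0;0 0 0 0 0",
)

```text
clock: 16.0
eef_pos: [0.5127, 0.054, 0.0528]
eef_rot: [0.018, 0.761, 0.649, 0.021]
force: [-0.3, -0.3, 0.7]
finger_gap: 0.0431
```

```bash
python3 - <<'E'
from h import *
st();c=wcyl(r1=160);print(get_state()['finger_gap'])
E
```

```text
tcp [-0.0272  0.0011  0.0528] tip [-0.0258  0.0014  0.0278] z [ 0.056  0.    -0.998] y [ 0.986 -0.158  0.055] yaw vs bx deg 0.35 F [-0.3 -0.3  0.7] Fb -0.3 -0.4 t 16.0
wrist cyl [-0.0281 -0.007   0.0374] cam x -0.0354
0.04263431022789999
```

>>> arm_command(
  plan="0 -0.25 0.3 0 0;0 0 0.1 0 0;0 0 0 0 0;0 0 0 0 0;0 0 0 0 0;0 0 0 0 0;0 0 0 0 0;0 0 0 0 0;0 0 0 0 0;0 0 0 0 0",
)

```text
clock: 16.88
eef_pos: [0.5097, 0.0544, 0.0478]
eef_rot: [0.018, 0.761, 0.649, 0.021]
force: [0.1, 0.2, -0.3]
finger_gap: 0.0427
```

```bash
python3 - <<'E'
from h import *
st();c=wcyl(r1=160);print(get_state()['finger_gap']);holes('scene');cv2.imwrite('pics/w5.png',cv2.cvtColor(c['frame'],cv2.COLOR_RGB2BGR)[:,150:450])
E
```

```text
tcp [-0.0302  0.0011  0.0478] tip [-0.0288  0.0013  0.0228] z [ 0.055  0.    -0.999] y [ 0.986 -0.158  0.054] yaw vs bx deg 0.35 F [ 0.1  0.2 -0.3] Fb 0.1 0.2 t 16.8833
wrist cyl [-0.0307 -0.0073  0.0374] cam x -0.0382
0.042870051574359656
scene axis bx0 -0.0322 slope -0.0073 z 0.0386 n 1088 y -0.186..0.174 rms 0.0023
   ([281.5, 186.0], 2, np.float64(0.1379), np.float64(-4.3))
   ([263.0, 194.5], 2, np.float64(0.0697), np.float64(-0.7))
   ([220.5, 213.5], 4, np.float64(-0.0797), np.float64(1.9))
   ([199.0, 223.0], 3, np.float64(-0.1519), np.float64(2.0))
```

View pics/w5.png

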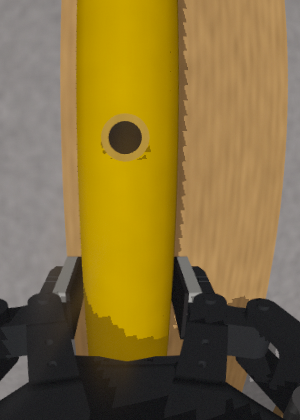

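>>> arm_command(
  plan="0 0.12 0 0 0;0 0 0 0 0;0 0 0 0 0;0 0 0 0 0;0 0 0 0 0;0 0 0 0 0;0 0 0 0 0;0 0 0 0 0;0 0 0 0 0;0 0 0 0 0",
)

```text
clock: 17.82
eef_pos: [0.5112, 0.0542, 0.0479]
eef_rot: [0.018, 0.761, 0.649, 0.021]
force: [-0.3, -0.1, 0.2]
finger_gap: 0.0431
```

```bash
python3 - <<'E'
from h import *
st();c=wcyl(r1=160);holes('scene')
E
```

```text
tcp [-0.0287  0.0011  0.0479] tip [-0.0274  0.0013  0.0229] z [ 0.055  0.    -0.998] y [ 0.986 -0.158  0.054] yaw vs bx deg 0.35 F [-0.3 -0.1  0.2] Fb -0.3 -0.1 t 17.8167
wrist cyl [-0.0308 -0.0067  0.0374] cam x -0.0368
scene axis bx0 -0.0321 slope -0.0059 z 0.0384 n 1086 y -0.186..0.174 rms 0.0022
   ([281.5, 186.0], 2, np.float64(0.138), np.float64(-5.3))
   ([263.0, 194.5], 2, np.float64(0.0697), np.float64(-1.4))
   ([244.5, 206.0], 2, np.float64(-0.0011), np.float64(28.4))
   ([220.5, 213.5], 4, np.float64(-0.0797), np.float64(1.7))
   ([199.2, 222.8], 4, np.float64(-0.1509), np.float64(0.9))
```

>>> arm_command(
  plan="0 0.09 0 0 0;0 0 0 0 0;0 0 0 0 0.05;0 0 0 0 0.1;0 0 0 0 0.2;0 0 0 0 1;0 0 0 0 1;0 0 0 0 1;0 0 0 0 1;0 0 0 0 1",
)

```text
clock: 18.75
eef_pos: [0.5122, 0.0541, 0.0483]
eef_rot: [0.018, 0.761, 0.649, 0.021]
force: [-0.7, 0.0, 1.2]
finger_gap: 0.0381
```

```bash
python3 - <<'E'
from h import *
st();c=wcyl(r1=160);holes('scene');holes('top');print(get_state()['finger_gap'])
E
```

```text
tcp [-0.0277  0.0011  0.0483] tip [-0.0263  0.0014  0.0233] z [ 0.055  0.    -0.998] y [ 0.986 -0.158  0.054] yaw vs bx deg 0.35 F [-0.7  0.   1.2] Fb -0.7 -0.1 t 18.75
wrist cyl [-0.0284 -0.0064  0.0374] cam x -0.0357
scene axis bx0 -0.0298 slope -0.0088 z 0.0386 n 1080 y -0.186..0.174 rms 0.0022
   ([282.5, 187.0], 2, np.float64(0.1389), np.float64(4.2))
   ([263.5, 195.5], 4, np.float64(0.0693), np.float64(5.0))
   ([255.0, 206.5], 4, np.float64(0.0298), np.float64(68.5))
   ([220.8, 214.4], 5, np.float64(-0.0802), np.float64(4.7))
   ([200.0, 223.7], 7, np.float64(-0.1501), np.float64(5.6))
top axis bx0 -0.0280 slope -0.0078 z 0.0379 n 502 y -0.184..0.172 rms 0.0022
   ([351.9, 256.9], 8, np.float64(-0.1513), np.float64(4.9))
0.03827119243028893
```

```bash
sed -i 's/np.ones((25,25))/np.ones((45,45))/' h.py; python3 - <<'E'
from h import *
for k in range(2): c=wcyl(r1=230)
cv2.imwrite('pics/w6.png',cv2.cvtColor(c['frame'],cv2.COLOR_RGB2BGR)[:260,180:400])
wang(c,[137],215,345)
E
```

```text
wrist cyl [-0.0284 -0.0066  0.0374] cam x -0.0357
  hole px [281. 137.] 792 y 0.0684 deg 1.4
wrist cyl [-0.0284 -0.0065  0.0374] cam x -0.0357
  hole px [281.1 137. ] 791 y 0.0684 deg 1.3
cam [-0.0357  0.0735  0.166 ]
row 137 blob 281.1 136.9 758 view dir 3.03 dist 0.1307 axis x -0.0288 z 0.0355 hole deg 1.61
```

View pics/w6.png

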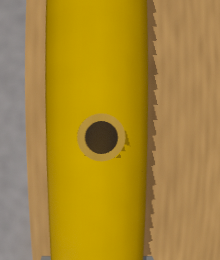

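Holes are now about +1.4° by wrist (the far cameras say up to +5°), and the rail is gripped with a 38 mm gap. Next I slide toward the stops, compensating for the tool tilt so the rail is not lifted.

>>> arm_command(
  plan="0 0.3 0.02 0 1;0 0.6 0.033 0 1;0 0.6 0.033 0 1;0 0.6 0.033 0 1;0 0.6 0.033 0 1;0 0.6 0.033 0 1;0 0.6 0.033 0 1;0 0.6 0.033 0 1;0 0.3 0.015 0 1;0 0 0 0 1",
)

```text
clock: 19.83
eef_pos: [0.5442, 0.0496, 0.0483]
eef_rot: [-0.003, 0.761, 0.648, 0.002]
force: [0.5, -0.5, -0.4]
finger_gap: 0.0383
```

```bash
python3 - <<'E'
from h import *
st();c=wcyl(r1=230);holes('scene');print(get_state()['finger_gap'])
E
```

```text
tcp [0.0047 0.002  0.0483] tip [0.0046 0.0022 0.0233] z [-0.001  0.007 -1.   ] y [ 0.987 -0.16  -0.002] yaw vs bx deg 0.27 F [ 0.5 -0.5 -0.4] Fb 0.6 -0.4 t 19.8333
wrist cyl [ 0.0033 -0.0051  0.0374] cam x 0.0033
  hole px [281.2 137.3] 792 y 0.0692 deg 4.6
scene axis bx0 0.0019 slope -0.0065 z 0.0385 n 1181 y -0.185..0.175 rms 0.0021
   ([287.7, 194.3], 3, np.float64(0.1397), np.float64(7.6))
   ([268.5, 203.0], 2, np.float64(0.0702), np.float64(8.4))
   ([249.0, 213.6], 5, np.float64(-0.0011), np.float64(24.2))
   ([225.5, 222.5], 4, np.float64(-0.0792), np.float64(10.6))
   ([204.0, 231.7], 7, np.float64(-0.1501), np.float64(7.1))
0.03834134783842862
```

The tool tilt straightened under drag and carried the rail about +3° with it. I loosen slightly, roll back with the pads, re-grip, and continue.

>>> arm_command(
  plan="0 0 0 0 0;0 0 0 0 0;0 0 0 0 0;0 -0.25 0 0 0;0 0 0 0 0;0 0 0 0 0.05;0 0 0 0 0.1;0 0 0 0 1;0 0 0 0 1;0 0 0 0 1",
)

```text
clock: 20.77
eef_pos: [0.542, 0.05, 0.0482]
eef_rot: [-0.001, 0.761, 0.648, 0.003]
force: [0.1, 0.5, 0.1]
finger_gap: 0.0381
```

```bash
python3 - <<'E'
from h import *
st();c=wcyl(r1=230);holes('scene');print(get_state()['finger_gap'])
E
```

```text
tcp [0.0024 0.002  0.0482] tip [0.0025 0.0022 0.0232] z [ 0.004  0.006 -1.   ] y [ 0.987 -0.159  0.003] yaw vs bx deg 0.28 F [0.1 0.5 0.1] Fb 0.0 0.5 t 20.7667
wrist cyl [ 0.0011 -0.0057  0.0374] cam x 0.0005
  hole px [274. 137.] 810 y 0.0693 deg -2.4
scene axis bx0 -0.0003 slope -0.0061 z 0.0385 n 1146 y -0.185..0.176 rms 0.002
   ([287.3, 193.3], 3, np.float64(0.1406), np.float64(2.8))
   ([267.5, 202.0], 2, np.float64(0.0691), np.float64(1.1))
   ([249.0, 212.4], 8, np.float64(0.0007), np.float64(19.7))
   ([224.3, 221.3], 3, np.float64(-0.0807), np.float64(1.8))
   ([203.5, 230.5], 6, np.float64(-0.1498), np.float64(0.6))
0.037889541123587
```

>>> arm_command(
  plan="0 0.4 0 0 1;0 0.8 0 0 1;0 0.8 0 0 1;0 0.8 0 0 1;0 0.8 0 0 1;0 0.8 0 0 1;0 0.8 0 0 1;0 0.4 0 0 1;0 0 0 0 1;0 0 0 0 1",
)

```text
clock: 21.7
eef_pos: [0.5833, 0.044, 0.0482]
eef_rot: [-0.021, 0.761, 0.648, -0.014]
force: [-2.1, -0.6, 2.4]
finger_gap: 0.0383
```

```bash
python3 - <<'E'
from h import *
st();c=wcyl(r1=230);holes('scene');print(get_state()['finger_gap'])
E
```

```text
tcp [0.0442 0.0029 0.0482] tip [0.0429 0.003  0.0232] z [-0.048  0.013 -0.999] y [ 0.986 -0.16  -0.05 ] yaw vs bx deg 0.23 F [-2.1 -0.6  2.4] Fb -1.9 -1.0 t 21.7
wrist cyl [ 0.0423 -0.0039  0.0374] cam x 0.0485
  hole px [274.1 137.2] 810 y 0.0701 deg 0.6
scene axis bx0 0.0411 slope -0.0042 z 0.0383 n 1203 y -0.184..0.176 rms 0.002
   ([293.5, 203.0], 2, np.float64(0.1398), np.float64(3.2))
   ([274.3, 211.7], 3, np.float64(0.0713), np.float64(3.1))
   ([230.5, 231.5], 4, np.float64(-0.0788), np.float64(3.0))
   ([209.1, 241.1], 8, np.float64(-0.1489), np.float64(2.5))
0.038595305567353494
```

>>> arm_command(
  plan="0 0.4 0 0.002 1;0 0.6 -0.02 0.002 1;0 0.6 -0.02 0 1;0 0.4 -0.02 0 1;0 0 0 0 1;0 0 0 0 1;0 0 0 0 1;0 0 0 0 1;0 0 0 0 1;0 0 0 0 1",
)

```text
clock: 22.63
eef_pos: [0.5962, 0.0422, 0.0482]
eef_rot: [-0.028, 0.762, 0.646, -0.021]
force: [-1.1, 0.5, 1.3]
finger_gap: 0.0385
```

```bash
python3 - <<'E'
from h import *
st();c=wcyl(r1=230);holes('scene');print(get_state()['finger_gap'])
E
```

```text
tcp [0.0571 0.0032 0.0482] tip [0.0554 0.0033 0.0232] z [-0.067  0.015 -0.998] y [ 0.984 -0.164 -0.069] yaw vs bx deg 0.01 F [-1.1  0.5  1.3] Fb -1.2 0.3 t 22.6333
wrist cyl [ 0.0551 -0.0004  0.0374] cam x 0.064
  hole px [274.1 137.3] 812 y 0.0704 deg 1.8
scene axis bx0 0.0537 slope 0.0002 z 0.0385 n 1215 y -0.184..0.175 rms 0.0021
   ([296.5, 206.0], 2, np.float64(0.1426), np.float64(6.6))
   ([276.5, 215.0], 2, np.float64(0.0715), np.float64(6.4))
   ([232.3, 234.7], 3, np.float64(-0.0785), np.float64(4.2))
   ([211.0, 244.7], 7, np.float64(-0.1487), np.float64(7.9))
0.03835601798988505
```

>>> arm_command(
  plan="0 0 0 0 0;0 0 0 0 0;0 0 0 0 0;0 -0.18 0 0 0;0 0 0 0 0;0 0 0 0 0.05;0 0 0 0 0.1;0 0 0 0 1;0 0 0 0 1;0 0 0 0 1",
)

```text
clock: 23.57
eef_pos: [0.5946, 0.0424, 0.0477]
eef_rot: [-0.027, 0.762, 0.646, -0.02]
force: [-0.3, 0.1, 0.4]
finger_gap: 0.0383
```

```bash
python3 - <<'E'
from h import *
st();c=wcyl(r1=230);holes('scene');print(get_state()['finger_gap'])
E
```

```text
tcp [0.0555 0.0031 0.0477] tip [0.0538 0.0032 0.0227] z [-0.066  0.015 -0.998] y [ 0.984 -0.164 -0.067] yaw vs bx deg 0.02 F [-0.3  0.1  0.4] Fb -0.3 0.0 t 23.5667
wrist cyl [ 0.0535 -0.0007  0.0374] cam x 0.0621
  hole px [268.6 137.1] 807 y 0.0705 deg -3.6
scene axis bx0 0.0522 slope -0.0008 z 0.0384 n 1204 y -0.184..0.176 rms 0.002
   ([295.5, 205.0], 2, np.float64(0.1417), np.float64(-2.2))
   ([275.5, 214.0], 2, np.float64(0.0705), np.float64(-2.4))
   ([232.0, 233.8], 4, np.float64(-0.0781), np.float64(-1.2))
   ([210.0, 243.5], 6, np.float64(-0.1497), np.float64(-2.8))
0.038576709935111926
```

>>> arm_command(
  plan="0 0.3 -0.01 0 1;0 0.3 -0.02 0 1;0 0.3 -0.02 0 1;0 0.2 -0.01 0 1;0 0.15 0 0 1;0 0 0 0 1;0 0 0 0 1;0 0 0 0 1;0 0 0 0 1;0 0 0 0 1",
)

```text
clock: 24.5
eef_pos: [0.5992, 0.0417, 0.0477]
eef_rot: [-0.037, 0.762, 0.646, -0.029]
force: [-1.0, 0.4, 1.6]
finger_gap: 0.0383
```

```bash
python3 - <<'E'
from h import *
st();c=wcyl(r1=230);holes('scene')
E
```

```text
tcp [0.0601 0.0032 0.0477] tip [0.0578 0.0033 0.0228] z [-0.092  0.018 -0.996] y [ 0.982 -0.163 -0.094] yaw vs bx deg 0.0 F [-1.   0.4  1.6] Fb -1.1 0.3 t 24.5
wrist cyl [ 0.0578 -0.0003  0.0374] cam x 0.0699
  hole px [268.6 137.2] 807 y 0.0706 deg -2.0
scene axis bx0 0.0567 slope -0.0009 z 0.0383 n 1227 y -0.183..0.175 rms 0.0022
   ([296.3, 206.3], 3, np.float64(0.1415), np.float64(1.0))
   ([276.7, 215.3], 3, np.float64(0.0714), np.float64(1.9))
   ([232.5, 235.5], 4, np.float64(-0.0793), np.float64(3.5))
   ([211.0, 245.0], 9, np.float64(-0.149), np.float64(1.5))
```

>>> arm_command(
  plan="0 0.6 -0.05 0 1;0 0.4 -0.03 0 1;0 0 0 0 1;0 0 0 0 1;0 0 0 0 1;0 0 0 0 1;0 0 0 0 1;0 0 0 0 1;0 0 0 0 1;0 0 0 0 1",
)

```text
clock: 25.43
eef_pos: [0.6061, 0.0407, 0.0477]
eef_rot: [-0.04, 0.762, 0.646, -0.033]
force: [-2.1, 0.6, 2.8]
finger_gap: 0.0383
```

```bash
python3 - <<'E'
from h import *
st();c=wcyl(r1=230);holes('scene')
E
```

```text
tcp [0.0672 0.0033 0.0477] tip [0.0646 0.0034 0.0228] z [-0.101  0.019 -0.995] y [ 0.981 -0.163 -0.103] yaw vs bx deg 0.01 F [-2.1  0.6  2.8] Fb -2.1 0.2 t 25.4333
wrist cyl [ 0.0648 -0.001   0.0374] cam x 0.0781
  hole px [268.5 137.2] 812 y 0.0707 deg -1.5
scene axis bx0 0.0635 slope -0.0022 z 0.0383 n 1149 y -0.184..0.176 rms 0.0021
   ([297.5, 208.0], 2, np.float64(0.1417), np.float64(2.6))
   ([277.5, 217.0], 2, np.float64(0.0708), np.float64(1.6))
   ([233.3, 237.3], 3, np.float64(-0.0797), np.float64(3.6))
   ([212.0, 247.0], 9, np.float64(-0.149), np.float64(3.2))
```

>>> arm_command(
  plan="0 0.15 -0.015 0 1;0 0.1 -0.01 0 1;0 0.1 -0.01 0 1;0 0 0 0 1;0 0 0 0 1;0 0 0 0 1;0 0 0 0 1;0 0 0 0 1;0 0 0 0 1;0 0.1 -0.01 0 1",
)

```text
clock: 26.37
eef_pos: [0.6063, 0.0406, 0.0476]
eef_rot: [-0.045, 0.762, 0.646, -0.037]
force: [-9.2, 1.7, 6.9]
finger_gap: 0.0382
```

```bash
python3 - <<'E'
from h import *
st();c=wcyl(r1=230);holes('scene');st();s=get_state();print(s['moment'])
E
```

```text
tcp [0.0674 0.0034 0.0476] tip [0.0645 0.0034 0.0228] z [-0.114  0.02  -0.993] y [ 0.98  -0.163 -0.116] yaw vs bx deg 0.03 F [-9.2  1.7  6.9] Fb -9.4 0.2 t 26.3667
wrist cyl [ 0.0648 -0.0007  0.0374] cam x 0.0798
  hole px [268.3 137.3] 813 y 0.0707 deg -0.9
scene axis bx0 0.0634 slope -0.0038 z 0.0383 n 1153 y -0.184..0.175 rms 0.0022
   ([297.3, 208.3], 3, np.float64(0.1406), np.float64(5.7))
   ([277.5, 217.0], 2, np.float64(0.0708), np.float64(2.1))
   ([268.0, 226.5], 2, np.float64(0.0308), np.float64(44.4))
   ([233.3, 237.3], 3, np.float64(-0.0797), np.float64(3.4))
   ([212.0, 247.0], 9, np.float64(-0.149), np.float64(2.7))
tcp [0.0673 0.0033 0.0476] tip [0.0644 0.0034 0.0228] z [-0.115  0.02  -0.993] y [ 0.98  -0.163 -0.116] yaw vs bx deg 0.03 F [-6.6  0.4  5.6] Fb -6.6 -0.7 t 26.4667
[ 1.21775621e-01  9.66433839e-01 -7.20193808e-04]
```

>>> arm_command(
  plan="0 0 0 0 1;0 0 0 0 1;0 0 0 0 1;0 0 0 0 1;0 0 0 0 1;0 0 0 0 1;0 0 0 0 1;0 0 0 0 1;0 0 0 0 1;0 0.2 -0.03 0 1",
)

```text
clock: 27.3
eef_pos: [0.6064, 0.0407, 0.0476]
eef_rot: [-0.047, 0.761, 0.645, -0.039]
force: [-14.2, 2.5, 10.8]
finger_gap: 0.0381
```

```bash
python3 - <<'E'
from h import *
st()
for k in range(4): c=grab_frame('wrist'); 
st();c=wcyl(r1=230);st();s=get_state();print(s['moment'])
E
```

```text
tcp [0.0675 0.0034 0.0476] tip [0.0644 0.0034 0.0227] z [-0.12   0.021 -0.993] y [ 0.979 -0.162 -0.122] yaw vs bx deg 0.03 F [-14.2   2.5  10.8] Fb -14.4 0.2 t 27.3
tcp [0.0674 0.0034 0.0476] tip [0.0644 0.0034 0.0228] z [-0.12   0.021 -0.993] y [ 0.979 -0.162 -0.122] yaw vs bx deg 0.03 F [-9.8  0.8  8.9] Fb -9.8 -0.9 t 27.5
wrist cyl [ 0.0648 -0.001   0.0374] cam x 0.0805
  hole px [268.3 137.3] 815 y 0.0707 deg -0.5
tcp [0.0674 0.0034 0.0476] tip [0.0644 0.0034 0.0228] z [-0.12   0.021 -0.993] y [ 0.979 -0.162 -0.122] yaw vs bx deg 0.03 F [-9.4  0.9  8.4] Fb -9.4 -0.6 t 27.55
[ 0.19463428  1.46377783 -0.00183793]
```

>>> arm_command(
  plan="0 0 -0.05 0 1;0 0 0 0 1;0 0 0 0 1;0 0 0 0 1;0 0 0 0 1;0 0 0 0 1;0 0 0 0 1;0 0 0 0 1;0 0 0 0 1;0 0.22 -0.08 0 1",
)

```text
clock: 28.38
eef_pos: [0.6065, 0.0406, 0.0476]
eef_rot: [-0.049, 0.761, 0.645, -0.041]
force: [-12.6, 1.9, 5.9]
finger_gap: 0.0383
```

```bash
python3 - <<'E'
from h import *
for k in range(3): c=grab_frame('wrist'); 
st();c=wcyl(r1=230);st();s=get_state();print(s['moment'])
E
```

```text
tcp [0.0675 0.0034 0.0476] tip [0.0643 0.0034 0.0228] z [-0.127  0.022 -0.992] y [ 0.978 -0.162 -0.129] yaw vs bx deg 0.03 F [-8.8  1.5  6.4] Fb -8.9 -0.0 t 28.5333
wrist cyl [ 0.0648 -0.0008  0.0374] cam x 0.0814
  hole px [268.3 137.3] 812 y 0.0707 deg -0.1
tcp [0.0675 0.0034 0.0476] tip [0.0643 0.0034 0.0228] z [-0.127  0.022 -0.992] y [ 0.978 -0.162 -0.129] yaw vs bx deg 0.04 F [-8.7  2.   6.6] Fb -8.9 0.6 t 28.5833
[0.20035976 1.40642666 0.0040727 ]
```

>>> arm_command(
  plan="0 0 -0.05 0 1;0 0 0 0 1;0 0 0 0 1;0 0 0 0 1;0 0 0 0 1;0 0 0 0 1;0 0 0 0 1;0 0 0 0 1;0 0 0 0 1;0 0.3 -0.18 0 1",
)

```text
clock: 29.42
eef_pos: [0.6066, 0.0406, 0.0477]
eef_rot: [-0.053, 0.761, 0.645, -0.044]
force: [-15.4, 3.4, 2.7]
finger_gap: 0.0385
```

```bash
python3 - <<'E'
from h import *
for k in range(3): c=grab_frame('top'); 
st();wcyl(r1=230);st();s=get_state();print(s['moment'],s['finger_gap']);holes('scene');holes('top')
a=[]
for n,(x0,y0,x1,y1) in {'top':(225,180,385,270),'scene':(170,170,350,290)}.items():
    c=grab_frame(n);a.append(cv2.resize(cv2.cvtColor(c['frame'],cv2.COLOR_RGB2BGR)[y0:y1,x0:x1],(520,290),interpolation=cv2.INTER_CUBIC))
cv2.imwrite('pics/end.png',np.vstack(a))
E
```

```text
tcp [0.0676 0.0034 0.0476] tip [0.0641 0.0034 0.0228] z [-0.136  0.023 -0.99 ] y [ 0.977 -0.162 -0.138] yaw vs bx deg 0.03 F [-10.1   1.4   3.6] Fb -10.2 -0.3 t 29.5667
wrist cyl [ 0.0648 -0.0006  0.0374] cam x 0.0825
  hole px [268.3 137.3] 814 y 0.0707 deg 0.4
tcp [0.0676 0.0034 0.0476] tip [0.0642 0.0034 0.0228] z [-0.136  0.023 -0.991] y [ 0.977 -0.162 -0.137] yaw vs bx deg 0.03 F [-9.5  1.4  4. ] Fb -9.6 -0.1 t 29.6167
[0.31861817 1.54306423 0.00790974] 0.038427539678251604
scene axis bx0 0.0637 slope -0.0016 z 0.0384 n 1142 y -0.183..0.176 rms 0.0022
   ([297.3, 208.3], 3, np.float64(0.1406), np.float64(4.2))
   ([277.5, 217.5], 4, np.float64(0.07), np.float64(5.5))
   ([233.5, 237.5], 4, np.float64(-0.0795), np.float64(5.3))
   ([212.0, 247.3], 7, np.float64(-0.1494), np.float64(5.4))
top axis bx0 0.0653 slope 0.0001 z 0.0379 n 321 y -0.182..0.173 rms 0.0018
   ([355.1, 224.9], 8, np.float64(-0.1495), np.float64(7.1))
```

View pics/end.png

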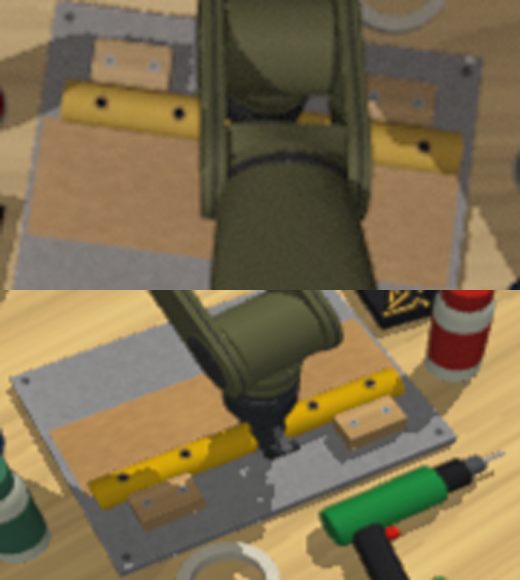

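>>> arm_command(
  plan="0 0 0 0 1;0 0 0 0 1;0 0 0 0 1;0 0 0 0 1;0 0 0 0 1;0 0 0 0 1;0 0 0 0 1;0 0 0 0 1;0 0 0 0 1;0 0.38 -0.24 0 1",
)

```text
clock: 30.65
eef_pos: [0.6067, 0.0406, 0.0478]
eef_rot: [-0.056, 0.761, 0.645, -0.048]
force: [-19.1, 3.9, 1.6]
finger_gap: 0.0387
```

```bash
python3 - <<'E'
from h import *
for k in range(4): grab_frame('top');st()
wcyl(r1=230);holes('top');st();s=get_state();print(s['moment'],s['finger_gap'])
E
```

```text
tcp [0.0677 0.0034 0.0477] tip [0.064  0.0034 0.023 ] z [-0.147  0.024 -0.989] y [ 0.976 -0.162 -0.149] yaw vs bx deg 0.03 F [-13.5   2.8   5.3] Fb -13.8 0.6 t 30.7
tcp [0.0677 0.0034 0.0477] tip [0.064  0.0034 0.023 ] z [-0.146  0.024 -0.989] y [ 0.976 -0.162 -0.148] yaw vs bx deg 0.03 F [-12.8   2.5   4.5] Fb -13.1 0.4 t 30.75
tcp [0.0677 0.0034 0.0477] tip [0.064  0.0034 0.023 ] z [-0.146  0.024 -0.989] y [ 0.976 -0.162 -0.148] yaw vs bx deg 0.03 F [-12.6   1.6   5. ] Fb -12.6 -0.5 t 30.8
tcp [0.0677 0.0034 0.0477] tip [0.064  0.0034 0.023 ] z [-0.146  0.024 -0.989] y [ 0.976 -0.162 -0.148] yaw vs bx deg 0.03 F [-12.7   2.4   4.9] Fb -12.9 0.3 t 30.85
wrist cyl [ 0.0648 -0.0007  0.0375] cam x 0.0838
  hole px [268.2 137.4] 818 y 0.0707 deg 0.9
top axis bx0 0.0650 slope 0.0006 z 0.0382 n 294 y -0.182..0.173 rms 0.002
   ([355.0, 224.7], 7, np.float64(-0.149), np.float64(9.2))
tcp [0.0677 0.0034 0.0477] tip [0.064  0.0034 0.023 ] z [-0.146  0.024 -0.989] y [ 0.976 -0.162 -0.148] yaw vs bx deg 0.03 F [-12.9   2.3   3.4] Fb -13.1 0.1 t 30.95
[ 0.36048926  1.77361075 -0.06168946] 0.038393336929394506
```

```bash
python3 -c "
from cell import job_done;print(job_done())"
```

```text
the job is handed in; nothing more can be done
None
```

The rail is against both stops with its holes close to upright, and the arm is still gripping it and pushing at about 12.8 N. I handed the job in at about 31 s.

I rolled the rail on the board from about 76° off by stroking its top with shut fingertips. Then I gripped it at mid-length and slid it to the stops. On the way I loosened the grip twice to trim the angle, because drag on the tool was turning the rail.

**Last checks**
- **Force:** the push along the board toward the stops was steady at 12.6–13.1 N, of which board friction may take a little. There was also 3–5 N pressing down, and almost no twisting moment.
- **Position:** the rail's axis was at board x = 64.8 mm by the wrist camera and 65.0 mm by the top camera; 65 mm is contact.
- **Squareness:** the slope to the stops was no more than 0.001 (0.06°), and the last picture shows the rail against both blocks.
- **Height:** the axis stayed at about 38 mm, so I saw no sign that the rail was lifted.
- **Bystanders:** I did not measure them again. The arm never came near them, and the ones visible in the last picture look undisturbed.

**Where the checks disagreed**
- **Hole angle:** the wrist camera, close up, gave +0.9° off upright. The distant cameras read higher: the scene camera gave about +5° just before the last push, and the top camera gave +9° on one shadowed hole. I trusted the wrist because its picture is sharper and it showed the board level.
- **Tool tilt:** the tool itself ended tilted about 8.5°.

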